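# Load the orbital shaker's spring clamps

## Task

Get the orbital shaker ready for its run: put the conical flask, the brown bottle, the orange beaker and the sample vial each upright into the spring clamp of its own size, pressing it down until it stands on the base of the clamp. Do not tip any of them over, and leave all four standing there, let go.

Things in the scene. Friction and masses are not known exactly. Their poses are not given: they have to be found in the camera images.
- shaker: orbital shaker, fixed: low white box with an aluminium platform 185 x 230 mm (x, y) on top, 60 mm above the bench; knobs and display on its -x face. Origin: centre of its underside. The four clamps are bolted to the platform in two rows of two, 92 mm apart along x and 115 mm along y, in any order.
- flask: clear glass conical flask, pale pink contents; base 83 mm across, 106 mm high, tapering to a short neck with a flared rim 35 mm across at the very top; about 0.18 kg. Origin: centre of its underside, z up its axis. Grip neck and rim from above, TCP about 97 mm above the origin, fingertips at 78 mm (35 mm wide there too). Round: any yaw will do.
- brown_bottle: dark brown bottle with a white label; body 52 mm across, 100 mm high, screw cap 40 mm across from 82 to 100 mm height; about 0.14 kg. Origin: centre of its underside, z up its axis. Grip the cap, TCP about 95 mm above the origin. Round.
- beaker: small glass beaker with orange contents, 59 mm high, 38 mm across at the foot, 41 mm at the rim; about 0.07 kg. Origin: near the centre of its underside, z up; its axis lies 2 mm from the origin towards its +y, the spout at -y. Grip it from outside near the rim, closing along its x, TCP about 51 mm above the origin so that the fingertips (32 mm) stay above its clamp's fingers.
- sample_vial: slim clear glass sample vial with pale blue contents, white paper label and white ribbed screw cap; 28 mm across, 98 mm high, cap 28 mm across from 78 to 98 mm height; 0.06 kg. Origin: centre of its underside, z up its axis. Grip the cap, TCP about 88 mm above the origin. Round.
- clamp_blue: spring clamp with blue finger sleeves, for the flask (83 mm base). Base disc 4 mm thick; four steel leaf fingers at 45 degrees to its x and y axes, 50 mm high. Origin: centre of the disc's underside, z up. Empty: inside width 69 mm at height 30 mm, flaring to a 98 mm mouth. Fingers yield outwards as the vessel is pressed straight down, needing up to 12 N; its weight alone does not seat it.
- clamp_red: spring clamp with red finger sleeves, for the brown bottle (52 mm base). Base disc 4 mm thick; four steel leaf fingers at 45 degrees to its x and y axes, 44 mm high. Origin: centre of the disc's underside, z up. Empty: inside width 49 mm at height 28 mm, flaring to a 67 mm mouth. Fingers yield outwards as the vessel is pressed straight down, needing up to 6 N; its weight alone does not seat it.
- clamp_green: spring clamp with green finger sleeves, for the beaker (38 mm base). Base disc 4 mm thick; four steel leaf fingers at 45 degrees to its x and y axes, 27 mm high. Origin: centre of the disc's underside, z up. Empty: inside width 34 mm at height 16 mm, flaring to a 53 mm mouth. Fingers yield outwards as the vessel is pressed straight down, needing up to 6 N; its weight alone does not seat it.
- clamp_yellow: spring clamp with yellow finger sleeves, for the sample vial (28 mm base). Base disc 4 mm thick; four steel leaf fingers at 45 degrees to its x and y axes, 44 mm high. Origin: centre of the disc's underside, z up. Empty: inside width 25 mm at height 28 mm, flaring to a 43 mm mouth. Fingers yield outwards as the vessel is pressed straight down, needing up to 6 N; its weight alone does not seat it.

How it is judged (in metres and radians):
At the end, for the whole second after the job is handed in: Flask in the blue clamp, brown bottle in the red, beaker in the green, vial in the yellow: each upright within 0.12 rad, its origin within 8 mm of the clamp's sideways and less than 11 mm above it (4 mm when fully down), released and at rest (horizontal distance between flask and clamp_blue below 0.008 m and z of flask in the frame of clamp_blue between -0.003 and 0.011 m and angle between each of flask, brown_bottle, beaker, sample_vial's own z axis and vertical below 0.12 rad and linear speed of each of flask, brown_bottle, beaker, sample_vial below 0.02 m/s and contact force between the fingers and flask below 0.1 N and horizontal distance between brown_bottle and clamp_red below 0.008 m and z of brown_bottle in the frame of clamp_red between -0.003 and 0.011 m and contact force between the fingers and brown_bottle below 0.1 N and horizontal distance between beaker and clamp_green below 0.008 m and z of beaker in the frame of clamp_green between -0.003 and 0.011 m and contact force between the fingers and beaker below 0.1 N and horizontal distance between sample_vial and clamp_yellow below 0.008 m and z of sample_vial in the frame of clamp_yellow between -0.003 and 0.011 m and contact force between the fingers and sample_vial below 0.1 N); the robot touches nothing.
It fails at once if the conical flask is tipped over (more than 0.6 rad from upright) (angle between flask's own z axis and vertical above 0.6 rad).
It fails at once if the brown bottle is tipped over (more than 0.6 rad from upright) (angle between brown_bottle's own z axis and vertical above 0.6 rad).
It fails at once if the beaker is tipped over (more than 0.6 rad from upright) (angle between beaker's own z axis and vertical above 0.6 rad).
It fails at once if the sample vial is tipped over (more than 0.6 rad from upright) (angle between sample_vial's own z axis and vertical above 0.6 rad).
It also fails if it takes over 128 s, if anything falls off the work surface, if the arm or the gripper's body presses on something with over 40 N, if the wrist force passes 120 N, or if a joint passes its speed limit or range.

## Robot

A 6-joint arm with a two-finger parallel gripper is mounted at the origin on a cart in front of the work surface, level with it; the furniture and walls round the work are solid. World frame = base frame: x ahead of the robot, y to its left, z up, the work surface at z = 0. Lengths are in m, angles in degrees, forces in N, time in s.
With the tool pointing down it reaches from about 0.375 to 0.75 m from the base axis. Payload 9 kg.
Tool frame: the origin (TCP) lies between the finger pads, 19 mm behind the fingertips; this is the grasp point; z points along the fingers, y is the line along which they close (so a half turn about z gives the same grasp; the last joint's range is limited). The gripper opens to 85 mm and grips with 20 to 120 N. Pads are 22 mm wide; open, the fingers measure 114 mm over their backs; the gripper's body (76 mm by 85 mm) begins 54 mm behind the grasp point. The pads swing forward as they close: fully open they stand 13 mm farther back than shut.
Start: joints at [59.433, 5.964, 5.575, 89.605, 0, 77.527], TCP at [0.186, 0.57, 0.25] pointing down, gripper open.
Joint ranges: [-171.21, 171.21], [-48.23, 106.86], [-62.78, 66.21], [-105.2, 120.99], [-86.42, 89.51], [-180, 180]. Speed limits (degrees/s): [127.2, 127.2, 147.25, 180, 180, 180].

## Interface

Orientations are given as [roll, pitch, yaw] about the fixed x, y, z axes, in that order (R = Rz(yaw) Ry(pitch) Rx(roll)).
In Python, from plant import robot gives the robot as it stands. Calls block until the motion is done:
- robot.move_pose(position, orientation): joint-space move of the TCP to a pose.
- robot.line_to(position, vel=0.15, rotation=None, guard=None): straight line of the TCP; rotation=None keeps the orientation; vel is the mean speed in m/s. With guard (N) it stops when the force on the tool has changed by that much, and returns True; else False.
- robot.goto_joints(angles): joint-space move.
- robot.set_gripper(opening): finger opening in m; the grip force is fixed at half the most; returns when the fingers have stopped.
- robot.pause(seconds).
- robot.ik(position, orientation): joint angles nearest the present ones, or None.
- robot.observe(): the state.
- robot.grab_frame(name): name is "scene" or "side" or "wrist"; returns the picture (480x640x3 uint8, blue, green, red); there is no depth.
- robot.get_calibration(name): a dict with "vertical_fov" (degrees; the focal length in pixels is half the picture's height over the tangent of half this angle, whatever the lens; pixels are square), "cx", "cy" (the principal point, pixels), "rvec" (rotation vector, rad) and "tvec" (3), from world to camera coordinates, as OpenCV has them. Camera axes: x right, y down, z forward; pixel columns grow to the right and rows downward; lengths in m; the calibration is good to about 2 mm. A picture is of the moment at which its call begins: read the wrist's pose just before it. get_calibration takes no time and is no camera call; for the wrist camera it gives the pose at the moment of the call.
A pose or a line that the arm cannot do raises robot.IKError and nothing moves.
- robot.job_done(): hands the job in; it is judged then, once.
The state is a dict: "time": time; "q": joint angles; "qvel": joint speeds; "joint_torque": joint torques, N m; "tool_pos": TCP position; "tcp_rot": TCP orientation; "ft_force": force on the tool from outside, world axes, zero at the start; "torque": the same for the moment, N m; "gripper_width": finger opening in m; "gripper_force": force on a finger pad.
Only numpy, scipy, OpenCV 4.12 (cv2) and the standard library are available. Lean on these libraries where they do the work, as an engineer would, in place of code of your own. Each camera call takes 0.05 s, during which the arm holds its last target. There are 200 camera calls.

## Working session

There is one attempt and no reset: what is moved stays moved. The work goes in short steps, each a Python script; the robot and the scene stay as the last script left them, time stands still between calls to the robot, and variables do not carry over. Pictures are saved under pics/ and viewed, at most 14 in all, crops included, and the job is handed in when it is done.

```bash
ls; mkdir -p pics
python3 - <<'E'
from plant import robot
import cv2
for n in("scene","side"):
    cv2.imwrite(f"pics/{n}0.png",robot.grab_frame(n)); print(n,robot.get_calibration(n))
print(robot.get_calibration("wrist"));o=robot.observe();print(o["time"],o["tool_pos"],o["tcp_rot"],o["gripper_width"])
E
```

```text
pics
scene {'vertical_fov': 54.52245504229804, 'cx': 315.6212841110589, 'cy': 237.01015560588587, 'rvec': array([ 1.93595701, -0.43509762,  0.28153656]), 'tvec': array([-0.36535749,  0.1482318 ,  0.8905733 ])}
side {'vertical_fov': 44.79100180464806, 'cx': 309.3507207537357, 'cy': 244.35973793405526, 'rvec': array([ 1.90493783, -0.41797195,  0.30911024]), 'tvec': array([-0.40647807,  0.14412539,  1.0709186 ])}
{'vertical_fov': 66.49055515942702, 'cx': 319.506155481188, 'cy': 237.51378964523656, 'rvec': array([-2.33014962, -1.68924551, -0.26360791]), 'tvec': array([-0.59951705, -0.03918886,  0.37894596])}
0.1 [0.18619622 0.57008205 0.2492858 ] [-1.79931633e+02 -1.62914689e-02  1.61905352e+02] 0.08531357936197584
```

View pics/scene0.png

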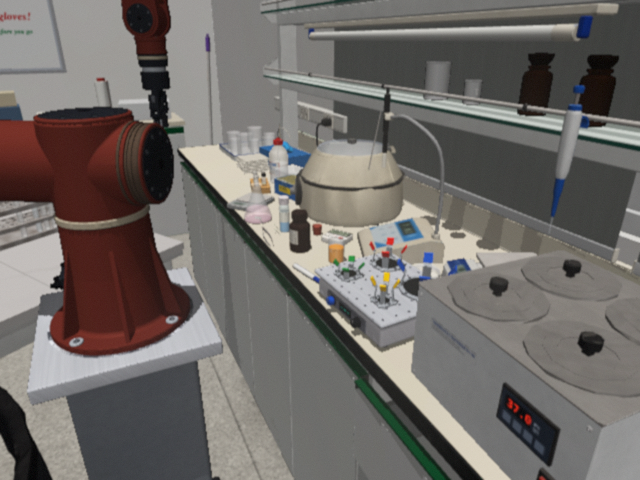

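View pics/side0.png

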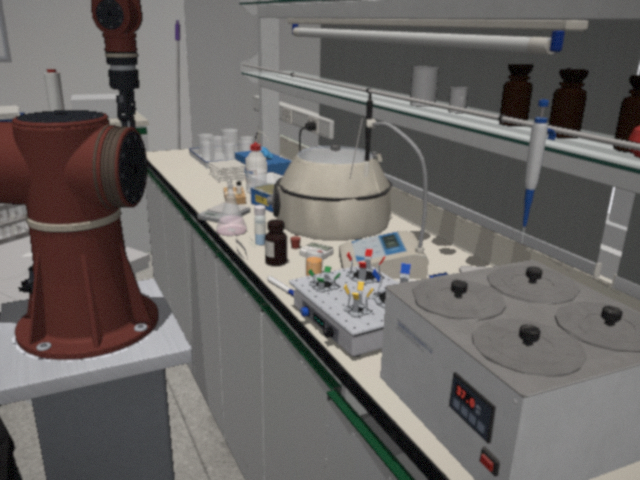

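The scene view shows the flask (258,215), vial (284,228), bottle (300,245) and beaker (336,258). The clamps on the shaker are green (350,270), red (388,250), yellow (386,295) and blue (420,280). The side view shows the same layout. Next I'll cast rays for rough positions.

```bash
cat > h.py <<'E'
from plant import robot
import cv2, numpy as np
def cast(cal,px,z):
    f=240/np.tan(np.radians(cal["vertical_fov"]/2))
    R,_=cv2.Rodrigues(np.array(cal["rvec"])); t=np.array(cal["tvec"])
    c=-R.T@t; d=R.T@np.array([(px[0]-cal["cx"])/f,(px[1]-cal["cy"])/f,1])
    return c+d*(z-c[2])/d[2]
def proj(cal,p):
    f=240/np.tan(np.radians(cal["vertical_fov"]/2))
    K=np.array([[f,0,cal["cx"]],[0,f,cal["cy"]],[0,0,1]])
    return cv2.projectPoints(np.array(p,float).reshape(-1,3),cal["rvec"],cal["tvec"],K,None)[0].reshape(-1,2)
def snap(tag):
    cal=robot.get_calibration("wrist"); im=robot.grab_frame("wrist")
    cv2.imwrite(f"pics/{tag}.png",im); np.save(f"pics/{tag}.npy",cal,allow_pickle=True); return im,cal
E
python3 - <<'E'
from h import *
c=robot.get_calibration("scene")
for n,p,z in[("flask",(258,218),0.01),("vial",(284,230),0.0),("bottle",(300,246),0.01),("beaker",(336,260),0.0),("green",(350,275),.064),("red",(387,265),.064),("yellow",(385,302),.064),("blue",(425,288),.064),("sh corner near",(380,341),.0)]: print(n,cast(c,p,z).round(3))
w=robot.get_calibration("wrist");R,_=cv2.Rodrigues(w["rvec"]);print(-R.T@w["tvec"],R[2],R[0])
E
```

```text
flask [0.39  0.361 0.01 ]
vial [0.433 0.266 0.   ]
bottle [0.421 0.128 0.01 ]
beaker [0.474 0.037 0.   ]
green [ 0.407 -0.151  0.064]
red [ 0.495 -0.145  0.064]
yellow [ 0.412 -0.264  0.064]
blue [ 0.505 -0.254  0.064]
sh corner near [ 0.395 -0.282  0.   ]
[0.11199776 0.59442931 0.37237991] [ 0.29022043 -0.09569443 -0.95216316] [ 3.11101248e-01  9.50376523e-01 -6.90845163e-04]
```

Run:
```python
from h import *
for t,p in(("wA",[.40,.2,.33]),("wB",[.42,-.18,.33])):
    robot.move_pose(p,[180,0,180]); snap(t); print(robot.observe()["time"])
```

```text
1.75
3.2167
```

View pics/wA.png

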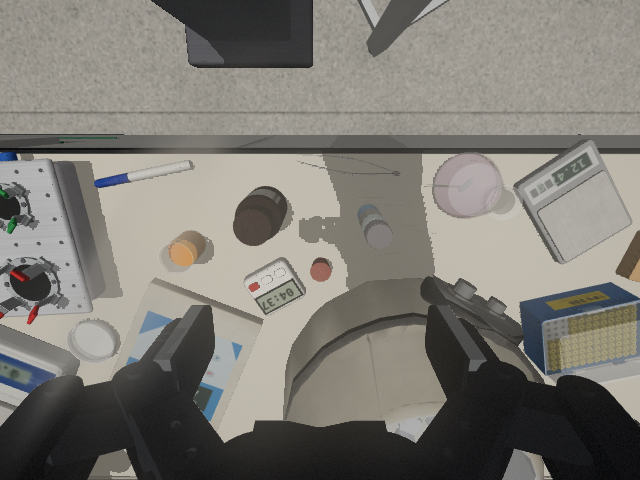

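View pics/wB.png

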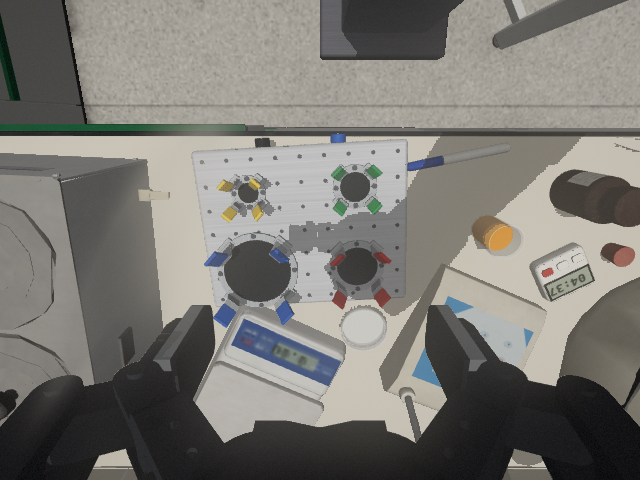

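wA shows the beaker (185,250), bottle (260,215), vial cap (377,235) and flask (468,185). wB shows the clamp discs: yellow (248,190), green (355,187), red (357,266), blue (261,270). The boxy neighbours are the centrifuge dome and a few instruments. I'll segment the clamp discs and the beaker, and take a closer look at the vessels.

Run:
```python
from h import *
im=cv2.imread("pics/wB.png");cal=np.load("pics/wB.npy",allow_pickle=True).item()
hsv=cv2.cvtColor(im,cv2.COLOR_BGR2HSV)
m=(hsv[...,2]<62).astype(np.uint8)
m=cv2.morphologyEx(m,cv2.MORPH_OPEN,np.ones((7,7)))
n,l,s,c=cv2.connectedComponentsWithStats(m)
for i in range(1,n):
    x,y,w,h,a=s[i]
    if a>200 and 190<c[i][0]<420 and 150<c[i][1]<330:
        cs=max(cv2.findContours((l==i).astype(np.uint8),0,1)[0],key=len)
        (ex,ey),r=cv2.minEnclosingCircle(cs); e=cv2.fitEllipse(cv2.convexHull(cs))
        print("disc",(x,y,w,h),a,(ex,ey,r),e,cast(cal,(ex,ey),.064).round(4),cast(cal,e[0],.064).round(4))
# platform corners at z=.06
p=((hsv[...,1]<25)&(hsv[...,2]>120)).astype(np.uint8);
for nme,px in(("green",(355,187)),("red",(357,266)),("yellow",(248,190)),("blue",(261,270))): print(nme,cast(cal,px,.064).round(4))
c=cast(cal,(499,237),.059);print("beakerB",c)
A=np.load("pics/wA.npy",allow_pickle=True).item()
for nme,px,z in(("flask",(468,185),.01),("vial",(378,236),.098),("bottle",(254,225),.1),("beaker",(183,254),.059),("domenear",(350,285),.1),("dome near",(350,285),.15)): print(nme,cast(A,px,z).round(4))
```

```text
disc (np.int32(347), np.int32(248), np.int32(30), np.int32(32)) 652 (359.0, 264.5, 18.200374603271484) ((361.6096496582031, 262.484619140625), (25.713850021362305, 35.86182403564453), 140.19793701171875) [ 0.4997 -0.1339  0.064 ] [ 0.4972 -0.131   0.064 ]
green [ 0.4105 -0.1412  0.064 ]
red [ 0.5015 -0.1362  0.064 ]
yellow [ 0.4138 -0.2558  0.064 ]
blue [ 0.5065 -0.2463  0.064 ]
beakerB [0.46821252 0.02382684 0.059     ]
flask [0.397 0.381 0.01 ]
vial [0.4341 0.26   0.098 ]
bottle [0.4219 0.1349 0.1   ]
beaker [0.4681 0.044  0.059 ]
domenear [0.4878 0.2327 0.1   ]
dome near [0.4643 0.2281 0.15  ]
```

Run:
```python
from h import *
ims=[]
for t,p in(("c1",[.415,-.19,.27]),("c2",[.405,.09,.26]),("c3",[.40,.31,.26])):
    robot.move_pose(p,[180,0,180]); ims.append(snap(t)[0])
print(robot.observe()["time"])
cv2.imwrite("pics/c1z.png",cv2.resize(ims[0][140:380,140:460],None,fx=2.5,fy=2.5,interpolation=3))
```

```text
5.6833
```

View pics/c1z.png

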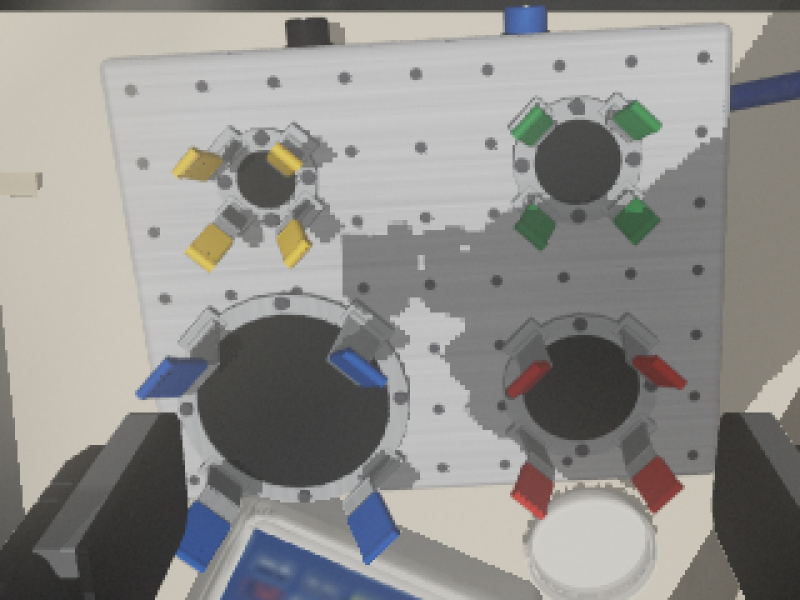

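View pics/c2.png

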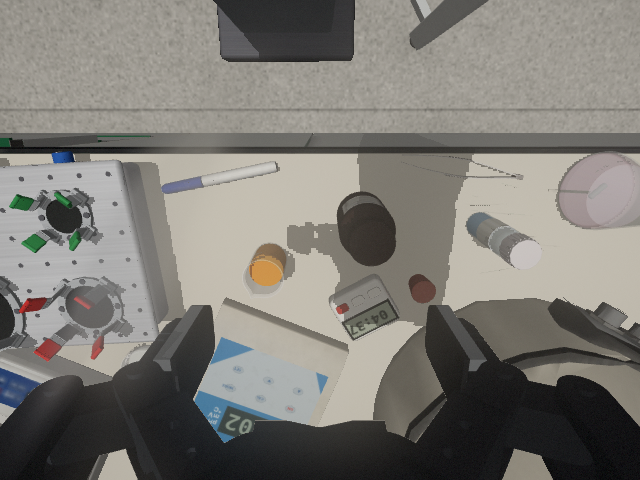

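View pics/c3.png

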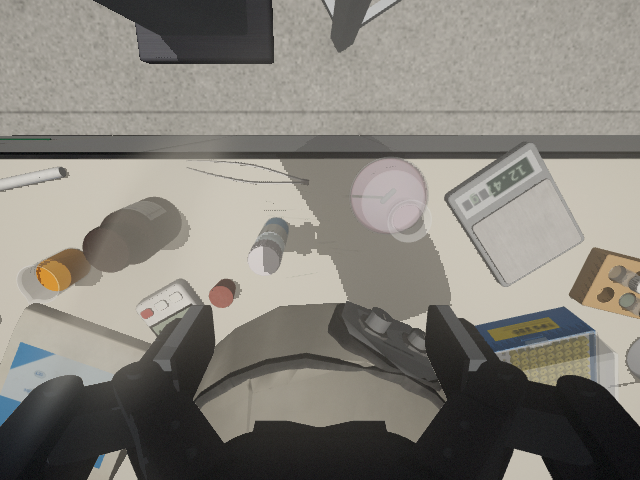

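c1z shows the disc centres at yellow (266,179), green (577,162), red (581,387) and blue (293,400) in crop pixels. c2 shows the beaker (268,268) and bottle cap (367,240). c3 shows the vial cap (263,260) and flask rim (407,220). I'll zoom in on the vessels.

Run:
```python
from h import *
a=cv2.imread("pics/c2.png");b=cv2.imread("pics/c3.png")
z=lambda i,x,y,w,h,f:cv2.resize(i[y:y+h,x:x+w],None,fx=f,fy=f,interpolation=3)
top=np.hstack([z(a,225,225,80,60,5),z(a,325,185,80,60+0,5)]) # 400x300 each
# row2
bot=np.hstack([z(b,230,210,80,60,5),z(b,345,150,100,75,4)])
a2=np.vstack([np.hstack([z(a,225,225,80,60,5),z(a,320,205,80,60,5)]),bot]);cv2.imwrite("pics/z1.png",a2)
```

```text
(no output)
```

View pics/z1.png

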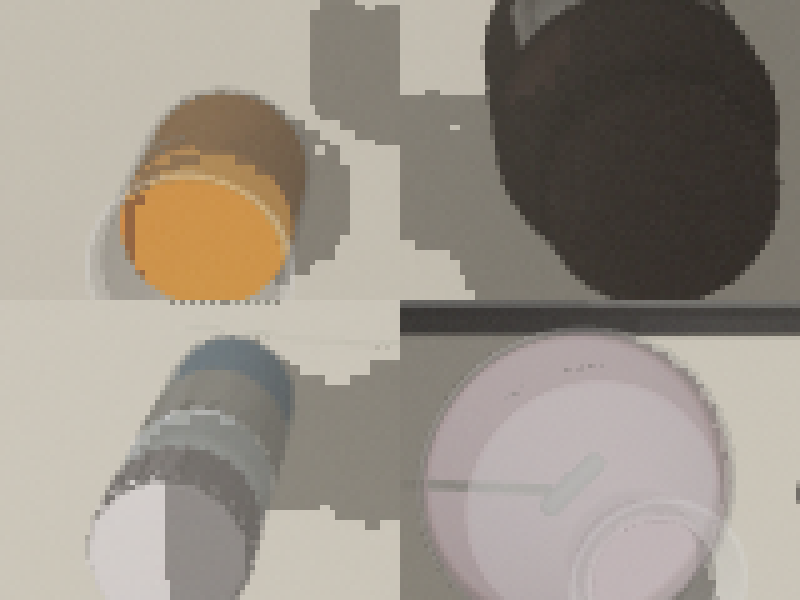

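Run:
```python
from h import *
L=lambda n:np.load(f"pics/{n}.npy",allow_pickle=True).item()
c1,c2,c3=L("c1"),L("c2"),L("c3")
P={}
for n,u in(("yellow",(266,179)),("green",(577,162)),("red",(581,387)),("blue",(293,400))):
    P[n]=cast(c1,(140+u[0]/2.5,140+u[1]/2.5),.064)
    print(n,P[n].round(4))
ks=["green","red","yellow","blue"]
M=np.array([[-46,57.5],[46,57.5],[-46,-57.5],[46,-57.5]])/1000
Q=np.array([P[k][:2] for k in ks]);C=Q.mean(0);D=Q-C
yaw=np.arctan2((M[:,0]*D[:,1]-M[:,1]*D[:,0]).sum(),(M*D).sum())
R=np.array([[np.cos(yaw),-np.sin(yaw)],[np.sin(yaw),np.cos(yaw)]])
F=C+M@R.T;print(C,np.degrees(yaw));print(F.round(4),((F-Q)*1e3).round(1))
for n,c,p,z in(("vial",c3,(263.6,260.4),.098),("vial2",c2,(524,252),.098),("bottle",c2,(372.4,242),.1),("bottle c3",c3,(108,249),.1),("flaskb",c3,(389.5,194.5),.005),("flaskr",c3,(410,220.7),.106),("beaker",c2,(225+205/5,225+240/5),.04),("bk3",c3,(56,276),.04)): print(n,cast(c,p,z).round(4))
```

```text
yellow [ 0.4169 -0.2561  0.064 ]
green [ 0.4105 -0.1415  0.064 ]
red [ 0.5018 -0.136   0.064 ]
blue [ 0.5075 -0.2508  0.064 ]
[ 0.45916293 -0.1961045 ] 3.1566975658828236
[[ 0.4101 -0.1412]
 [ 0.5019 -0.1362]
 [ 0.4164 -0.2561]
 [ 0.5083 -0.251 ]] [[-0.4  0.3]
 [ 0.1 -0.1]
 [-0.5  0. ]
 [ 0.8 -0.2]]
vial [0.4339 0.2621 0.098 ]
vial2 [0.4322 0.2591 0.098 ]
bottle [0.4226 0.1325 0.1   ]
bottle c3 [0.423  0.1353 0.1   ]
flaskb [0.3967 0.3819 0.005 ]
flaskr [0.3976 0.3796 0.106 ]
beaker [0.476  0.0348 0.04  ]
bk3 [0.4734 0.0403 0.04  ]
```

Run:
```python
from h import *
robot.move_pose([.45,.035,.2],[180,0,180]); im,c=snap("b1")
u=proj(c,[.476,.036,.05])[0];print(u,robot.observe()["time"])
cv2.imwrite("pics/b1z.png",cv2.resize(im[100:400,120:520],None,fx=2,fy=2,interpolation=3))
```

```text
[320.40071471 256.58480078] 6.8333
```

View pics/b1z.png

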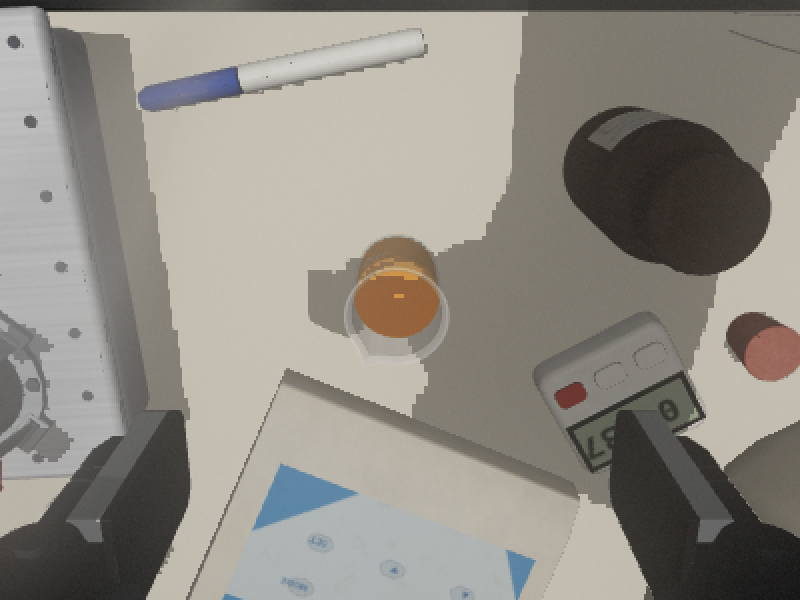

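b1z shows the beaker rim centred at (397,315) with the spout at (362,358), pointing at about −38° in world. So I'll close along 52° (yaw 142). The box and timer leave enough clearance.

```bash
cat >> h.py <<'E'
CL=dict(green=(.4101,-.1412),red=(.5019,-.1362),yellow=(.4164,-.2561),blue=(.5083,-.2510))
def pick(xy,h,w,yaw,carry=.19):
    o=[180,0,yaw]; robot.set_gripper(w+.02)
    robot.move_pose([*xy,h+.12],o)
    hit=robot.line_to([*xy,h],vel=.12,guard=8)
    ob=robot.observe();print("down",hit,ob["tool_pos"].round(4) if hasattr(ob["tool_pos"],"round") else ob["tool_pos"])
    robot.set_gripper(max(w-.012,0)); ob=robot.observe();print("width",ob["gripper_width"],"F",ob["gripper_force"])
    robot.line_to([*xy,h+carry],vel=.15); print("after lift",robot.observe()["gripper_width"])
def place(clamp,h,w,yaw,carry=.19):
    x,y=CL[clamp];o=[180,0,yaw]
    robot.move_pose([x,y,h+carry],o); robot.pause(.3)
    robot.line_to([x,y,.064+h+.055],vel=.12)
    hit=robot.line_to([x,y,.064+h-.004],vel=.04,guard=28)
    ob=robot.observe();print("pressed",hit,ob["tool_pos"],ob["ft_force"],"target",.064+h,"w",ob["gripper_width"])
    robot.line_to([x,y,max(ob["tool_pos"][2],.064+h)],vel=.03)
    robot.set_gripper(w+.018); robot.pause(.2); robot.line_to([x,y,h+.2],vel=.15)
    print("t",robot.observe()["time"])
E
python3 - <<'E'
from h import *
L=lambda n:np.load(f"pics/{n}.npy",allow_pickle=True).item()
for z in(0,.05,.1,.15,.2): print(z,cast(L("c3"),(300,304),z).round(3),cast(L("wA"),(400,279),z).round(3))
p=cast(L("b1"),(318.5,257.5),.059);print(p)
pick(p[:2],.051,.041,142); place("green",.051,.041,142)
E
```

```text
0 [0.527 0.286 0.   ] [0.526 0.309 0.   ]
0.05 [0.5   0.289 0.05 ] [0.503 0.297 0.05 ]
0.1 [0.473 0.292 0.1  ] [0.481 0.285 0.1  ]
0.15 [0.447 0.295 0.15 ] [0.458 0.273 0.15 ]
0.2 [0.42  0.298 0.2  ] [0.436 0.261 0.2  ]
[0.47332846 0.03450627 0.059     ]
down False [0.4739 0.0344 0.0518]
width 0.03881955282185266 F 60.75525162494159
after lift 0.038701157264037
pressed True [ 0.40997635 -0.14122333  0.12672014] [-1.61406446  0.48245474  5.28231885] target 0.11499999999999999 w 0.03801556926341449
t 15.3917
```

The guard tripped 12 mm above full depth, so I'll look.

Run:
```python
from h import *
s=robot.observe();print(s["tool_pos"],s["ft_force"])
robot.move_pose([.40,-.141,.26],[180,0,180]); im,c=snap("p1"); print(proj(c,[[.41,-.141,.064],[.41,-.141,.11]]))
sc=robot.grab_frame("side")
cv2.imwrite("pics/p1z.png",np.hstack([cv2.resize(im[130:280,200:450],(500,300),interpolation=3),cv2.resize(sc[230:330,280:380],(300,300),interpolation=3)]))
```

```text
[ 0.40984256 -0.14103714  0.25013007] [-0.64532752  0.64027274  0.87233469]
[[319.26269365 222.91699988]
 [319.28228809 238.63419494]]
```

View pics/p1z.png

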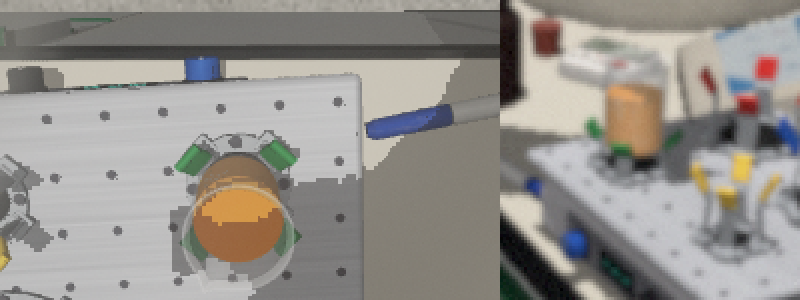

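The beaker stands upright and centred, but on the clamp's throat about 12 mm up. I'll regrip it and press in small logged steps.

```bash
cat >> h.py <<'E'
def press(clamp,h,w,steps=6):
    x,y=CL[clamp]; z0=robot.observe()["tool_pos"][2]; zt=.064+h-.001
    for z in np.linspace(z0,zt,steps+1)[1:]:
        hit=robot.line_to([x,y,z],vel=.02,guard=40)
        ob=robot.observe();print(hit,np.round(ob["tool_pos"][2]-.064-h,4),np.round(ob["ft_force"],1))
        if hit: break
def release(clamp,h,w):
    x,y=CL[clamp]; robot.set_gripper(w+.018); robot.pause(.2); robot.line_to([x,y,h+.2],vel=.15); print("t",robot.observe()["time"])
E
python3 - <<'E'
from h import *
x,y=CL["green"]
robot.set_gripper(.059)
robot.move_pose([x,y,.2],[180,0,142]); robot.line_to([x,y,.1267],vel=.1,guard=8)
robot.set_gripper(.029); print(robot.observe()["gripper_width"])
press("green",.051,.041); print(robot.observe()["time"])
E
```

```text
0.03813050918642574
False 0.012 [-3.7  2.4 13. ]
False 0.0084 [1.2 0.2 3.3]
False 0.0055 [ 0.6 -1.1  1. ]
False 0.0032 [ 0.4 -0.   0.9]
False 0.0017 [-1.7  0.6  7.9]
False 0.0017 [-7.8  3.5 27.4]
19.875
```

Seated: firm contact at the base. Releasing it, then the bottle.

```bash
sed -i 's/    hit=robot.line_to(\[x,y,.064+h-.004\].*/    press(clamp,h,w,10); release(clamp,h,w); return/' h.py
python3 - <<'E'
from h import *
release("green",.051,.041)
pick((.4226,.1338),.095,.040,180); place("red",.095,.040,180)
E
```

```text
t 21.475
down False [0.4232 0.1338 0.0958]
width 0.03678034009566161 F 60.14618566405261
after lift 0.03694136265575694
False 0.0502 [ 0.2  0.7 -0.5]
False 0.0442 [ 0.2  0.5 -0.8]
False 0.0386 [-0.4  0.6 -0.6]
False 0.0329 [-1.   0.4 -1.4]
False 0.0272 [ 0.2 -0.2 -1.3]
False 0.0213 [-0.1 -0.4 -2.4]
False 0.0156 [-0.6  0.7 -3.4]
False 0.01 [-0.1  0.7 -3.4]
False 0.0043 [-0.7  0.5 -3.3]
False 0.0011 [-2.8  1.8 13.3]
t 33.7
```

Run:
```python
from h import *
pick((.4332,.2606),.088,.028,180); place("yellow",.088,.028,180)
```

```text
down False [0.4338 0.2607 0.0889]
width 0.025942276499044327 F 58.66075665027893
after lift 0.025937336462282627
False 0.0501 [-0.6  0.9 -0.3]
False 0.0442 [ 0.7 -0.2 -0.3]
False 0.0385 [-0.1  0.4 -1.4]
False 0.0329 [-0.2 -0.8 -0.7]
False 0.0272 [-0.4 -0.9 -0.7]
False 0.0214 [ 0.8 -1.2 -2.7]
False 0.0156 [-0.3 -1.  -2.5]
False 0.01 [ 0.8 -0.4 -2.1]
False 0.0043 [ 0.3 -1.1 -1.4]
False 0.0009 [-2.4  1.8 14.7]
t 47.2
```

Run:
```python
from h import *
pick((.3973,.3808),.097,.035,180); place("blue",.097,.035,180)
robot.move_pose([.40,-.19,.33],[180,0,180]); im,c=snap("f1")
sc=robot.grab_frame("scene")
cv2.imwrite("pics/f1z.png",np.hstack([cv2.resize(im[130:330,170:435],(500,377),interpolation=3),cv2.resize(sc[215:345,310:413],(299,377),interpolation=3)]))
```

```text
down False [0.3978 0.3811 0.0979]
width 0.030600112670629426 F 57.70006218124763
after lift 0.030532558309648614
False 0.0502 [-0.3  0.4 -0.2]
False 0.0442 [ 0.2  0.4 -0.3]
False 0.0386 [ 1.   0.4 -1.8]
False 0.0329 [-0.8  0.2 -1. ]
False 0.0278 [-0.9  0.1  3.7]
False 0.0231 [-0.4 -1.8  8.8]
False 0.0157 [ 1.  -0.8  1.1]
False 0.0096 [ 0.8 -0.6 -4.4]
False 0.0043 [ 0.8  0.6 -3.9]
False 0.0009 [-2.1  1.1 11.6]
t 61.8917
```

View pics/f1z.png

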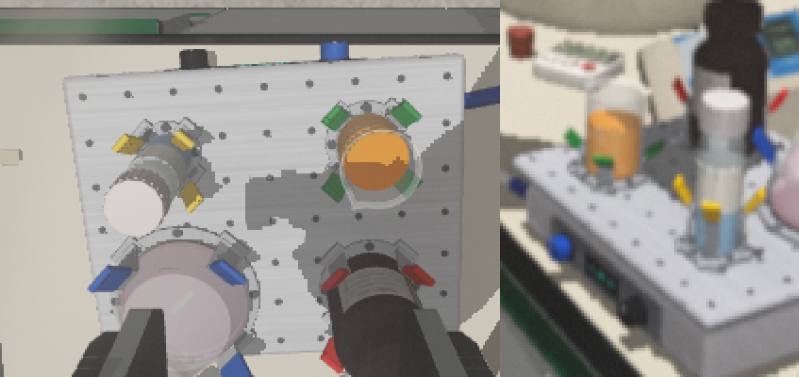

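All four stand in their clamps: beaker rim centre (380,168), vial cap (134,208). I'll check those two numerically against the clamp axes.

Run:
```python
from h import *
c=np.load("pics/f1.npy",allow_pickle=True).item()
for n,u,z in(("beaker",(380,168),.123),("vial",(134,208),.162)): print(n,cast(c,(170+u[0]/1.887,130+u[1]/1.885),z).round(4))
```

```text
beaker [ 0.4099 -0.1418  0.123 ]
vial [ 0.4177 -0.2557  0.162 ]
```

Both are within 2 mm of their clamp axes at the seated height, so they are upright and fully down. Handing in.

Run:
```python
from h import *
print(robot.job_done())
```

```text
the job is handed in; nothing more can be done
None
```

The flask, bottle, beaker and vial are each pressed down in their own clamps, upright and released, and the job was handed in at about 62 s of the 128 s allowed; no verdict was returned.

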